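# Snap the clay extruder back into its clip rack

### The job

The hand clay extruder with the blue caps belongs in the tool rack with the blue base. Pick it up, lower it level over the rack's two spring clips without dropping it, centred between them, and push it down gently until it snaps fully home in both clips; then stop pushing, never ramming it hard. Leave the extruder with the orange caps where it is.

Things in the scene. Friction and masses are not known exactly. Their poses are not given: they have to be found in the camera images.
- extruder_blue: Hand clay extruder lying on the bench: round aluminium barrel, 26 mm diameter, 150 mm long between two blue hexagonal caps (32 mm across flats, 20 mm long), black plunger knob at the +x end, brass nozzle at the -x end; 232 mm long in all, 140 g. Origin: on the barrel's axis midway between the caps, 16 mm above the bench as it lies. x runs along the barrel. Grip across the barrel's middle.
- rack_blue: Tool rack fixed to the bench: blue base 120 mm (x) by 80 (y) by 10 thick with two steel spring clips at x = +45 and -45 mm (each 16 mm wide, free finger room between). A clip is two sprung jaws facing across y; the lips flare to 54 mm at height 76 mm, throat 20 mm wide at height 60 mm. Origin: centre of the base's underside. A rack of the same form with an orange base is not to be used.
- clip_home (a point): Where the middle of the barrel's axis is when home in the blue rack: 50 mm above its base's underside; x: the barrel's direction (either end first), z up. Laid in from above, the barrel first rests on the jaws 20 mm higher; a push of 8 to 15 N (more if off-centre) that peaks, then falls away, snaps it home, onto rubber pads that give 1 mm per 4 N (4 mm at most). Open below down to the base.
- extruder_orange: The same extruder with orange caps, lying on the bench; origin and axes as for the blue one. To be left alone.

How it is judged:
At the end, for the whole second after the job is handed in: The blue-capped extruder is at rest, clipped into both clips of the blue rack: the middle of its barrel is 44 to 54.5 mm above the bench (50 mm is home), within 20 mm of the rack's middle along the barrel and 8 mm across it, and its barrel is within 0.1 rad of the rack's x axis (either way round) (z of extruder_blue in the frame of rack_blue between 0.044 and 0.0545 m and x of extruder_blue in the frame of rack_blue between -0.02 and 0.02 m and y of extruder_blue in the frame of rack_blue between -0.008 and 0.008 m and angle between the x axis of extruder_blue and the x axis of rack_blue, either way round below 0.1 rad and linear speed of extruder_blue below 0.02 m/s); the robot touches nothing.
It fails at once if the blue-capped extruder is pressed against its rack with more than 50 N (contact force between extruder_blue and rack_blue above 50 N).
It fails at once if the blue-capped extruder is dropped into the rack (faster than 0.5 m/s just above the clips) (z of extruder_blue in the frame of rack_blue between 0.073 and 0.11 m and horizontal distance between extruder_blue and rack_blue below 0.05 m and linear speed of extruder_blue above 0.5 m/s).
It fails at once if the orange-capped extruder is moved by more than 30 mm (distance of extruder_orange from where it was at the start of the episode above 0.03 m).
It also fails if it takes over 38 s, if anything falls off the work surface, if the arm or the gripper's body presses on something with over 40 N, if the wrist force passes 120 N, or if a joint passes its speed limit or range.

### The arm

A 7-joint arm with a two-finger parallel gripper is mounted at the origin on the work surface. World frame = base frame: x ahead of the robot, y to its left, z up, the work surface at z = 0. Lengths are in m, angles in rad, forces in N, time in s.
With the tool pointing down it reaches from about 0.35 to 0.9 m from the base axis. Payload 8.1 kg.
Tool frame: the origin (TCP) lies at the very end of the fingers, on their centre line; the grasp point (between the pads) lies 19 mm behind it; z points along the fingers, y is the line along which they close (so a half turn about z gives the same grasp; the last joint's range is limited). The gripper opens to 85 mm and grips with 20 to 120 N. Pads are 22 mm wide; open, the fingers measure 114 mm over their backs; the gripper's body (76 mm by 85 mm) begins 54 mm behind the grasp point. The pads swing forward as they close: fully open they stand 13 mm farther back than shut.
Start: joints at [-1.257, 0.434, 0.025, 1.573, -0.012, 1.134, -0.075], TCP at [0.253, 0.571, 0.231] pointing down, gripper open.
Joint ranges: [-2.62, 2.62], [-0.44, 2.09], [-1.27, 1.32], [0.08, 2.57], [-1.32, 4.46], [0.12, 2], [-2.74, 2.74]. Speed limits (rad/s): [2.22, 2.22, 3.01, 3.01, 3.14, 3.14, 3.14].

### API

Orientations are given as a 3x3 rotation matrix whose columns are the frame's x, y, z axes.
In Python, from rig import ctrl, grab_frame gives the robot as it stands.
- The arm moves only by the tool apply_moves, never from a script. Its argument "deltas" is a list of rows, each an object of numbers: "x", "y", "z": the shift along the tool's x, y, z scaled (see below); "wx", "wy", "wz": the turn, a rotation vector about the tool's x, y, z scaled (see below); "jaw": the opening, from 0 (shut) to 1 (fully open). In form: [{"x": .., "y": .., "z": .., "wx": .., "wy": .., "wz": .., "jaw": ..}, ...]. A call has 1 to 8 rows; each row shifts and turns the commanded pose from where the row before left it, along the tool's axes as they then stand; what a row does not reach is not made up. The controller multiplies each number of a shift by 0.04 m and each number of a turn by 2 pi rad. A row lasts 1/8 s, in which the tool goes at most 62.5 mm and 10.7 degrees, less where a joint would pass 70% of its speed; a pose out of reach is approached as far as the arm can. A call with a number of a shift or a turn outside -1 to 1 is refused whole. A call with a gripper value outside its range is refused whole. The fingers move at their own pace and stop on an object; "force" is the grip in N (left out, the last holds). Time passes only in rows, so rows that do not move let the fingers close. It gives the time, the measured TCP pose, the force, the opening and the grip force at its end, in the units of the state.
- ctrl.state(): the state, without advancing time (a new reading comes with each control period).
- grab_frame(name): name is "scene" or "top" or "wrist"; returns a dict with "img" (384x512x3 uint8, red, green, blue), "intrinsics" (3x3 intrinsics, pixels), "pose" (4x4, takes a point from camera to world coordinates). Camera axes: x right, y down, z forward; pixel columns grow to the right and rows downward; lengths in m; the calibration is good to about 2 mm. A picture is of the moment at which its call begins. There is no depth.
- ctrl.finish_job(): hands the job in; it is judged then, once.
The state is a dict: "clock": time; "q": joint angles; "joint_vel": joint speeds; "joint_efforts": joint torques, N m; "eef_pos": TCP position; "eef_rot": TCP orientation; "force": force on the tool from outside, world axes, zero at the start; "wrist_torque": the same for the moment, N m; "gripper_width": opening from 0.0 (shut) to 1.0 (fully open); "gripper_force": force on a finger pad.
Only numpy, scipy, OpenCV 4.12 (cv2) and the standard library are available. Lean on these libraries where they do the work, as an engineer would, in place of code of your own. Each camera call takes 0.05 s, during which the arm holds its last target. There are 200 camera calls.

## Working session

There is one attempt and no reset: what is moved stays moved. The work goes in short steps, Python scripts to look and compute and a tool call to move; the robot and the scene stay as the last step left them, time stands still between calls to the robot, and variables do not carry over. Pictures are saved under pics/ and viewed, at most 10 in all, crops included, and the job is handed in when it is done.

Besides the shell and the picture viewer there is one more tool, called after ">>>" as name(argument=value, ...) on one line, values as JSON. apply_moves: Moves the arm, as the interface text tells. Shifts and turns lie within -1 to 1; 1 stands for 0.04 m of shift or 2 pi rad of turn. Its arguments: {"type":"object","properties":{"deltas":{"type":"array","items":{"type":"object","properties":{"x":{"type":"number","minimum":-1,"maximum":1},"y":{"type":"number","minimum":-1,"maximum":1},"z":{"type":"number","minimum":-1,"maximum":1},"wx":{"type":"number","minimum":-1,"maximum":1},"wy":{"type":"number","minimum":-1,"maximum":1},"wz":{"type":"number","minimum":-1,"maximum":1},"jaw":{"type":"number"}}}},"force":{"type":"number"}},"required":["deltas"]}

```bash
mkdir -p pics
python3 - <<'E'
from rig import ctrl, grab_frame
import cv2,numpy as np,pickle
s=ctrl.state();print(s)
d={}
for n in("scene","top"):
    f=grab_frame(n);d[n]=f
    cv2.imwrite(f"pics/{n}0.png",f["img"][...,::-1]);print(n,f["intrinsics"],f["pose"])
pickle.dump(d,open("f0.pkl","wb"))
E
```

```text
{'clock': 0.0, 'q': array([-1.25662104,  0.43521476,  0.02497092,  1.57408812, -0.01162836,
        1.13398693, -0.0750954 ]), 'joint_vel': array([ 0.00040934, -0.00126493, -0.00115612,  0.00113734, -0.00061016,
        0.00025526, -0.00047557]), 'joint_efforts': array([-2.43183371e-03, -6.70444822e+01,  1.02424309e+00, -3.16239059e+01,
        1.55455212e-02,  1.22771124e-02, -1.99390746e-05]), 'eef_pos': array([0.25284906, 0.57102642, 0.23053451]), 'eef_rot': array([[-9.14368658e-01,  4.04882310e-01, -5.21892107e-04],
       [ 4.04882631e-01,  9.14367497e-01, -1.46160980e-03],
       [-1.14578774e-04, -1.54775524e-03, -9.99998796e-01]]), 'force': array([ 0.30178596,  0.62063475, -0.62067341]), 'wrist_torque': array([-0.03931544, -0.05784481,  0.01887374]), 'gripper_force': 0.0, 'gripper_width': 0.9964474775000621}
scene [[370.62394172   0.         259.93350988]
 [  0.         370.62394172 194.88036945]
 [  0.           0.           1.        ]] [[-0.14363197  0.7085451  -0.69089341  1.21031975]
 [ 0.98961751  0.09916654 -0.1040345   0.10353003]
 [-0.00519963 -0.6986629  -0.71543212  0.76577031]
 [ 0.          0.          0.          1.        ]]
top [[413.45891092   0.         258.68750965]
 [  0.         413.45891092 190.2187801 ]
 [  0.           0.           1.        ]] [[-0.10206766 -0.96853748  0.22697434  0.30175197]
 [-0.99477666  0.09908632 -0.02452135  0.01939137]
 [ 0.0012598  -0.22829161 -0.97359198  0.98887973]
 [ 0.          0.          0.          1.        ]]
```

View pics/top0.png

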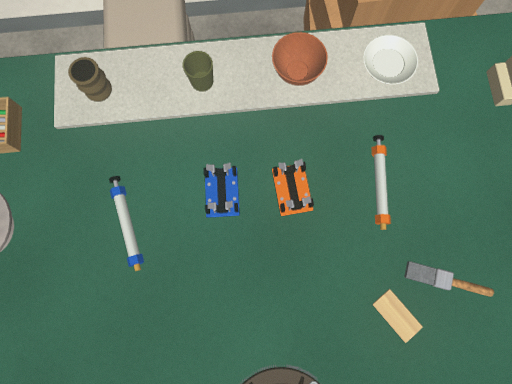

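View pics/scene0.png

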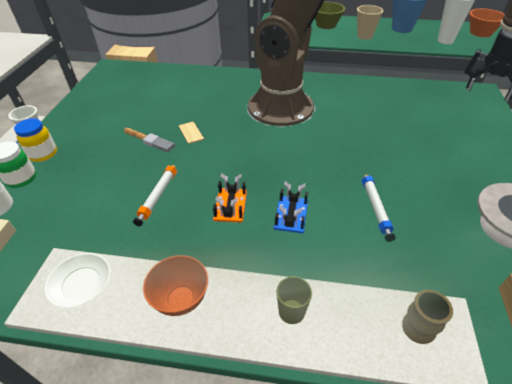

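The top view shows the blue extruder with its caps at about (118,191) and (135,260), and the blue rack around (222,191). In the scene view the caps are at about (368,181) and (388,229), and the rack is at (292,208). I'll enlarge these next.

Run:
```python
import cv2,numpy as np,pickle
d=pickle.load(open("f0.pkl","rb"))
def c(n,x,y,w,h,k): return cv2.resize(d[n]["img"][y:y+h,x:x+w,::-1],None,fx=k,fy=k,interpolation=cv2.INTER_CUBIC)
# left: top extruder(100..150,170..270)x5 ; top rack; scene ext; scene rack
a=[c("top",98,172,50,100,5),c("top",198,155,50,70,5)]
b=[c("scene",355,168,50,75,5)[:300],c("scene",270,175,50,60,5)]
W=np.zeros((600,800,3),np.uint8)
W[:500,:250]=a[0];W[:350,270:520]=a[1];W[:300,540:790]=b[1];W[300:600,540:790]=c("scene",355,173,50,60,5);W[:]
cv2.imwrite("pics/c0.png",W)
```

```text
(no output)
```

View pics/c0.png

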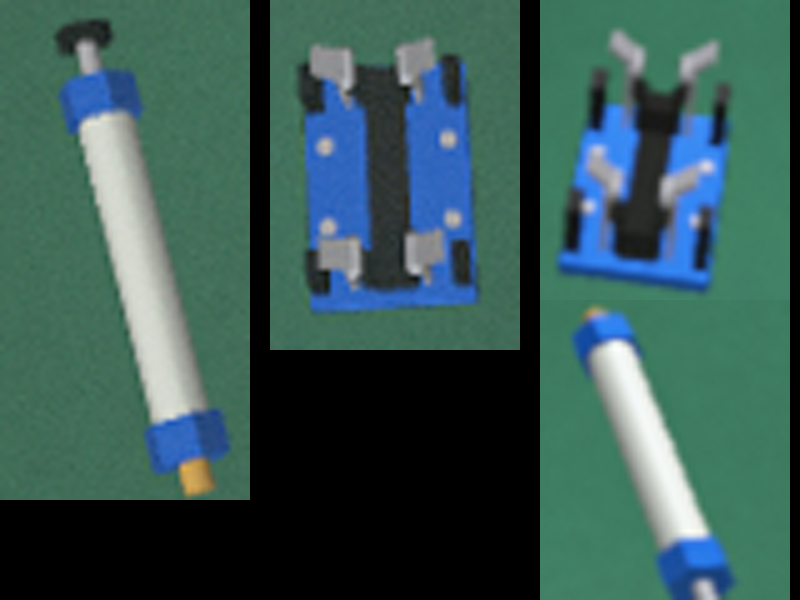

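```bash
cat > h.py <<'E'
import numpy as np,pickle
def ray(f,p):
    T=f["pose"];v=T[:3,:3]@np.linalg.solve(f["intrinsics"],[p[0],p[1],1.]);return T[:3,3],v/np.linalg.norm(v)
def tri(*fp):
    A=[];b=[]
    for f,p in fp:
        o,v=ray(f,p);P=np.eye(3)-np.outer(v,v);A.append(P);b.append(P@o)
    A=np.vstack(A);b=np.hstack(b);x=np.linalg.lstsq(A,b,rcond=None)[0];return x,np.linalg.norm(A@x-b)
def plane(f,p,z):
    o,v=ray(f,p);return o+v*(z-o[2])/v[2]
E
python3 - <<'E'
from h import *
d=pickle.load(open("f0.pkl","rb"));t,s=d["top"],d["scene"]
for n,a,b in(("ext knob",(119,196.4),(383.6,221)),("ext noz",(134,255),(369.4,183)),("clip far",(218.7,167.4),(291,209)),("clip near",(220.5,204.6),(295.4,185))):
    print(n,tri((t,a),(s,b)))
for a in((119,196.4),(134,255)):print(plane(t,a,.016))
c=[plane(t,a,.01) for a in((206.4,215.4),(239.4,213.8),(237,168),(204.4,168))]
print(np.round(c,4),np.mean(c,0),)
for a in((218.7,167.4),(220.5,204.6)):print(plane(t,a,.07))
E
```

```text
ext knob (array([0.5451672 , 0.32829409, 0.0256462 ]), np.float64(0.0005433316238254861))
ext noz (array([0.40310304, 0.2994259 , 0.02364978]), np.float64(0.0025308944065065473))
clip far (array([0.57865876, 0.08497573, 0.07161525]), np.float64(0.0033770063983138664))
clip near (array([0.49089954, 0.08857498, 0.07203937]), np.float64(0.004319763416955691))
[0.5475804  0.33098014 0.016     ]
[0.40388574 0.29976835 0.016     ]
[[0.481  0.1258 0.01  ]
 [0.4769 0.0467 0.01  ]
 [0.5913 0.0421 0.01  ]
 [0.5995 0.122  0.01  ]] [0.53716506 0.08414448 0.01      ]
[0.57929453 0.08270095 0.07      ]
[0.49150303 0.08566777 0.07      ]
```

>>> apply_moves(deltas=[{"z": 0.5,"wz": -0.025,"jaw": 1},{"z": 0.5,"wz": -0.025,"jaw": 1},{"z": 0.5,"wz": -0.025,"jaw": 1},{"z": 0.5,"wz": -0.025,"jaw": 1}])

```text
invalid input at $.deltas[0]: expected keys x, y, z, wx, wy, wz, jaw
```

>>> apply_moves(deltas=[{"x": -0.51,"y": -0.93,"jaw": 1},{"x": -0.51,"y": -0.93,"jaw": 1},{"x": -0.51,"y": -0.93,"jaw": 1},{"x": -0.51,"y": -0.93,"jaw": 1},{"x": -0.51,"y": -0.93,"jaw": 1},{"x": -0.51,"y": -0.93,"jaw": 1},{"x": -0.51,"y": -0.93,"jaw": 1},{"x": -0.51,"y": -0.93,"jaw": 1}])

```text
invalid input at $.deltas[0]: expected keys x, y, z, wx, wy, wz, jaw
```

Run:
```python
from rig import ctrl, grab_frame
import cv2,pickle
f=grab_frame("wrist");s=ctrl.state();print(s["clock"],s["eef_pos"],s["eef_rot"],s["q"],f["pose"])
pickle.dump(f,open("w1.pkl","wb"));cv2.imwrite("pics/w1.png",f["img"][...,::-1])
```

```text
0.15 [0.25289711 0.57112682 0.23071555] [[-9.14374738e-01  4.04868714e-01 -4.03764964e-04]
 [ 4.04868905e-01  9.14374030e-01 -1.14139828e-03]
 [-9.29242572e-05 -1.20713763e-03 -9.99999267e-01]] [-1.25659226  0.43505545  0.02495188  1.5738754  -0.01160909  1.13401738
 -0.07507925] [[ 0.40382549  0.87276642  0.27423304  0.18276116]
 [ 0.91483347 -0.38454368 -0.12331214  0.60206697]
 [-0.00216812  0.30067415 -0.95372446  0.37259685]
 [ 0.          0.          0.          1.        ]]
```

View pics/w1.png

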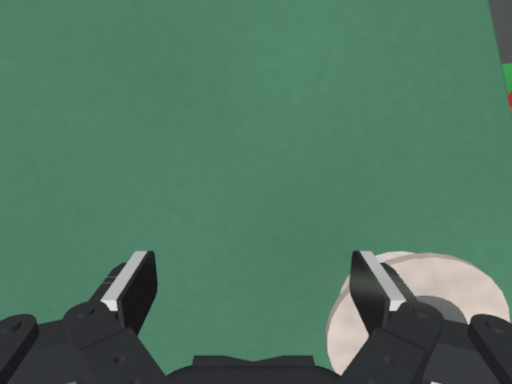

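The moves were refused because every key must be given. This picture is still from the start pose and shows the open fingers and a plate at bottom right.

>>> apply_moves(deltas=[{"x": 0,"y": 0,"z": 0.5,"wx": 0,"wy": 0,"wz": -0.025,"jaw": 1},{"x": 0,"y": 0,"z": 0.5,"wx": 0,"wy": 0,"wz": -0.025,"jaw": 1},{"x": 0,"y": 0,"z": 0.5,"wx": 0,"wy": 0,"wz": -0.025,"jaw": 1},{"x": 0,"y": 0,"z": 0.5,"wx": 0,"wy": 0,"wz": -0.025,"jaw": 1}])

```text
clock: 0.65
eef_pos: [0.253, 0.5713, 0.1504]
eef_rot: [[-0.977, -0.215, -0.0], [-0.215, 0.977, -0.0], [0.0, -0.0, -1.0]]
force: [-0.3, -0.5, -0.1]
gripper_width: 0.997
gripper_force: 0.0
```

>>> apply_moves(deltas=[{"x": -0.51,"y": -0.93,"z": 0,"wx": 0,"wy": 0,"wz": 0,"jaw": 1},{"x": -0.51,"y": -0.93,"z": 0,"wx": 0,"wy": 0,"wz": 0,"jaw": 1},{"x": -0.51,"y": -0.93,"z": 0,"wx": 0,"wy": 0,"wz": 0,"jaw": 1},{"x": -0.51,"y": -0.93,"z": 0,"wx": 0,"wy": 0,"wz": 0,"jaw": 1},{"x": -0.51,"y": -0.93,"z": 0,"wx": 0,"wy": 0,"wz": 0,"jaw": 1},{"x": -0.51,"y": -0.93,"z": 0,"wx": 0,"wy": 0,"wz": 0,"jaw": 1},{"x": -0.51,"y": -0.93,"z": 0,"wx": 0,"wy": 0,"wz": 0,"jaw": 1},{"x": -0.51,"y": -0.93,"z": 0,"wx": 0,"wy": 0,"wz": 0,"jaw": 1}])

```text
clock: 1.65
eef_pos: [0.4758, 0.3136, 0.1511]
eef_rot: [[-0.978, -0.21, -0.0], [-0.21, 0.978, -0.0], [0.0, -0.0, -1.0]]
force: [0.2, 0.6, 0.4]
gripper_width: 1.001
gripper_force: 0.0
```

Run:
```python
from rig import ctrl, grab_frame
import cv2,pickle
f=grab_frame("wrist");s=ctrl.state();print(s["clock"],s["eef_pos"],s["eef_rot"],s["q"],f["pose"])
pickle.dump(f,open("w2.pkl","wb"));cv2.imwrite("pics/w2.png",f["img"][...,::-1])
```

```text
1.7 [0.48042102 0.3073831  0.15113753] [[-0.97916216 -0.20306679  0.00231281]
 [-0.20307423  0.97915659 -0.00363804]
 [-0.00152584 -0.00403191 -0.99999071]] [-0.61651171  0.42861856 -0.06708269  1.80219565  0.0406438   0.91250778
  1.07286075] [[-2.11027052e-01  9.32414702e-01  2.93377584e-01  4.00729615e-01]
 [ 9.77480221e-01  2.01288219e-01  6.33677394e-02  2.96933620e-01]
 [ 3.15603822e-05  3.00143093e-01 -9.53894188e-01  2.93190452e-01]
 [ 0.00000000e+00  0.00000000e+00  0.00000000e+00  1.00000000e+00]]
```

View pics/w2.png

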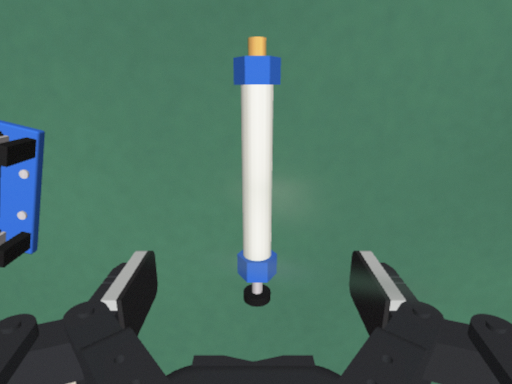

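The picture shows the blue extruder upright in the image, centred between the fingers. The barrel runs from (257,84) at the nozzle cap to (257.5,255) at the knob cap.

Run:
```python
from h import *
from rig import ctrl
w=pickle.load(open("w2.pkl","rb"));d=pickle.load(open("f0.pkl","rb"))
n,k=(257,84),(257.2,257)
print(tri((w,n),(d["top"],(134,255)),(d["scene"],(369.4,183))),tri((w,k),(d["top"],(119,196.4)),(d["scene"],(383.6,221))))
# silhouette ends: cap edges visible on the barrel top side ~z .029/.02
a,b=plane(w,n,.02),plane(w,k,.02);print(a,b,(a+b)/2,np.degrees(np.arctan2(*(b-a)[1::-1])),np.linalg.norm(b-a))
s=ctrl.state();R=s["eef_rot"];print(s["eef_pos"],R[:,1],R.T@((a+b)/2-s["eef_pos"]))
```

```text
(array([0.40133568, 0.29979823, 0.02238365]), np.float64(0.0037819114679429142)) (array([0.54466276, 0.32971827, 0.02455396]), np.float64(0.002862091146077368))
[0.39926118 0.29986718 0.02      ] [0.54675629 0.33246171 0.02      ] [0.47300873 0.31616444 0.02      ] 12.46135597646086 0.15105367285516774
[0.48042102 0.3073831  0.15113753] [-0.20306679  0.97915659 -0.00403191] [0.00567466 0.01063223 0.13108722]
```

>>> apply_moves(deltas=[{"x": 0,"y": 0,"z": 0.5,"wx": 0,"wy": 0,"wz": 0,"jaw": 0.8},{"x": 0,"y": 0,"z": 0.5,"wx": 0,"wy": 0,"wz": 0,"jaw": 0.8},{"x": 0,"y": 0,"z": 0,"wx": 0,"wy": 0,"wz": 0,"jaw": 0.8},{"x": 0,"y": 0,"z": 0,"wx": 0,"wy": 0,"wz": 0,"jaw": 0.8}])

```text
clock: 2.2
eef_pos: [0.4752, 0.3151, 0.1118]
eef_rot: [[-0.978, -0.21, 0.0], [-0.21, 0.978, 0.0], [-0.0, 0.0, -1.0]]
force: [-0.4, -0.5, -1.4]
gripper_width: 0.797
gripper_force: 0.0
```

>>> apply_moves(deltas=[{"x": 0.05,"y": 0,"z": 0.6,"wx": 0,"wy": 0,"wz": 0,"jaw": 0.8},{"x": 0,"y": 0,"z": 0.6,"wx": 0,"wy": 0,"wz": 0,"jaw": 0.8},{"x": 0,"y": 0,"z": 0.5,"wx": 0,"wy": 0,"wz": 0,"jaw": 0.8},{"x": 0,"y": 0,"z": 0.4,"wx": 0,"wy": 0,"wz": 0,"jaw": 0.8},{"x": 0,"y": 0,"z": 0.3,"wx": 0,"wy": 0,"wz": 0,"jaw": 0.8},{"x": 0,"y": 0,"z": 0.25,"wx": 0,"wy": 0,"wz": 0,"jaw": 0.8},{"x": 0,"y": 0,"z": 0,"wx": 0,"wy": 0,"wz": 0,"jaw": 0.8},{"x": 0,"y": 0,"z": 0,"wx": 0,"wy": 0,"wz": 0,"jaw": 0.8}])

```text
clock: 3.2
eef_pos: [0.4734, 0.3145, 0.0057]
eef_rot: [[-0.978, -0.21, 0.001], [-0.21, 0.978, 0.0], [-0.001, 0.0, -1.0]]
force: [-0.5, -0.4, -0.3]
gripper_width: 0.796
gripper_force: 0.0
```

>>> apply_moves(deltas=[{"x": 0,"y": 0,"z": 0,"wx": 0,"wy": 0,"wz": 0,"jaw": 0.5},{"x": 0,"y": 0,"z": 0,"wx": 0,"wy": 0,"wz": 0,"jaw": 0.2},{"x": 0,"y": 0,"z": 0,"wx": 0,"wy": 0,"wz": 0,"jaw": 0},{"x": 0,"y": 0,"z": 0,"wx": 0,"wy": 0,"wz": 0,"jaw": 0},{"x": 0,"y": 0,"z": 0,"wx": 0,"wy": 0,"wz": 0,"jaw": 0},{"x": 0,"y": 0,"z": 0,"wx": 0,"wy": 0,"wz": 0,"jaw": 0}], force=100)

```text
clock: 3.95
eef_pos: [0.4733, 0.3146, 0.0061]
eef_rot: [[-0.978, -0.21, 0.001], [-0.21, 0.978, 0.0], [-0.001, 0.0, -1.0]]
force: [-1.7, -0.5, 6.6]
gripper_width: 0.271
gripper_force: 97.8
```

>>> apply_moves(deltas=[{"x": 0,"y": 0,"z": -0.2,"wx": 0,"wy": 0,"wz": 0,"jaw": 0},{"x": 0,"y": 0,"z": -0.5,"wx": 0,"wy": 0,"wz": 0,"jaw": 0},{"x": 0,"y": 0,"z": -0.6,"wx": 0,"wy": 0,"wz": 0,"jaw": 0},{"x": 0,"y": 0,"z": -0.6,"wx": 0,"wy": 0,"wz": 0,"jaw": 0},{"x": 0,"y": 0,"z": -0.6,"wx": 0,"wy": 0,"wz": 0.01,"jaw": 0},{"x": 0,"y": 0,"z": -0.6,"wx": 0,"wy": 0,"wz": 0.01,"jaw": 0},{"x": 0,"y": 0,"z": -0.3,"wx": 0,"wy": 0,"wz": 0.01,"jaw": 0},{"x": 0,"y": 0,"z": -0.1,"wx": 0,"wy": 0,"wz": 0.01,"jaw": 0}])

```text
clock: 4.95
eef_pos: [0.4734, 0.3145, 0.1466]
eef_rot: [[-0.999, 0.042, 0.001], [0.042, 0.999, 0.001], [-0.001, 0.001, -1.0]]
force: [-0.1, 0.8, -1.4]
gripper_width: 0.269
gripper_force: 98.3
```

>>> apply_moves(deltas=[{"x": -0.26,"y": -0.5,"z": 0,"wx": 0,"wy": 0,"wz": 0,"jaw": 0},{"x": -0.26,"y": -0.8,"z": 0,"wx": 0,"wy": 0,"wz": 0,"jaw": 0},{"x": -0.26,"y": -0.95,"z": 0,"wx": 0,"wy": 0,"wz": 0,"jaw": 0},{"x": -0.26,"y": -0.95,"z": 0,"wx": 0,"wy": 0,"wz": 0,"jaw": 0},{"x": -0.26,"y": -0.95,"z": 0,"wx": 0,"wy": 0,"wz": 0,"jaw": 0},{"x": -0.26,"y": -0.9,"z": 0,"wx": 0,"wy": 0,"wz": 0,"jaw": 0},{"x": -0.24,"y": -0.62,"z": 0,"wx": 0,"wy": 0,"wz": 0,"jaw": 0},{"x": 0,"y": 0,"z": 0,"wx": 0,"wy": 0,"wz": 0,"jaw": 0}])

```text
clock: 5.95
eef_pos: [0.5365, 0.082, 0.1456]
eef_rot: [[-0.999, 0.044, 0.0], [0.044, 0.999, -0.001], [-0.0, -0.001, -1.0]]
force: [-0.1, 0.7, -1.1]
gripper_width: 0.269
gripper_force: 98.3
```

>>> apply_moves(deltas=[{"x": 0,"y": 0,"z": 0,"wx": 0,"wy": 0,"wz": 0,"jaw": 0},{"x": 0,"y": 0,"z": 0,"wx": 0,"wy": 0,"wz": 0,"jaw": 0}])

```text
clock: 6.2
eef_pos: [0.5356, 0.0861, 0.1454]
eef_rot: [[-0.999, 0.038, -0.0], [0.038, 0.999, 0.001], [0.0, 0.001, -1.0]]
force: [0.9, 0.2, -1.3]
gripper_width: 0.269
gripper_force: 98.3
```

Run:
```python
from rig import ctrl, grab_frame
import cv2,pickle,numpy as np
s=ctrl.state();print(s["clock"],s["eef_pos"],s["eef_rot"],s["force"])
d={n:grab_frame(n) for n in("wrist","scene","top")}
pickle.dump(d,open("f3.pkl","wb"))
c=lambda n,x,y,w,h,k:cv2.resize(d[n]["img"][y:y+h,x:x+w,::-1],None,fx=k,fy=k,interpolation=cv2.INTER_CUBIC)
W=np.zeros((600,800,3),np.uint8)
W[:576,:480]=c("wrist",96,0,320,384,1.5);W[:390,490:790]=c("scene",240,120,100,130,3)
cv2.imwrite("pics/w3.png",W)
```

```text
6.2 [0.53564821 0.08610025 0.14536222] [[-9.99274209e-01  3.80921027e-02 -2.17175231e-04]
 [ 3.80919824e-02  9.99274095e-01  5.33755781e-04]
 [ 2.37349463e-04  5.25095751e-04 -9.99999834e-01]] [ 0.92355789  0.16705865 -1.27112679]
```

View pics/w3.png

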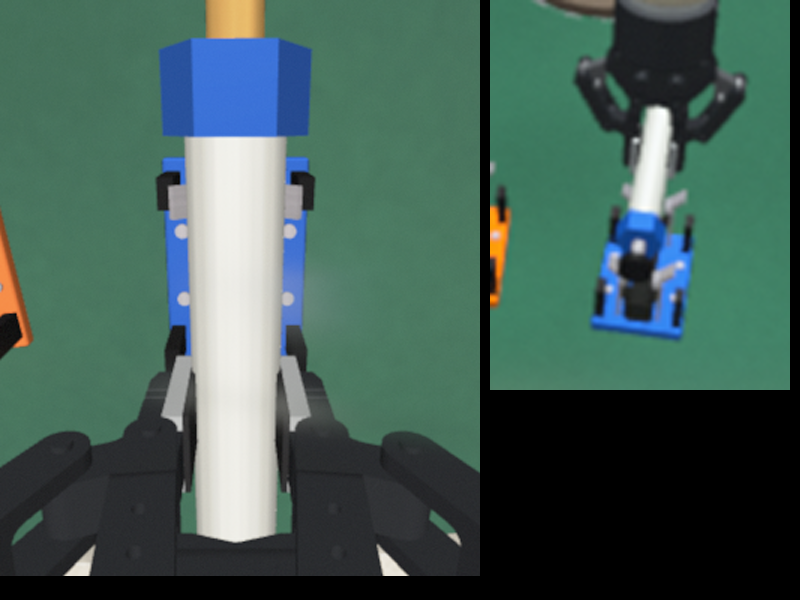

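The wrist crop shows the barrel centred over the rack. The barrel midline is at crop x≈235.5, and the base bolts at (181,231), (290,231), (184,298) and (288,298) are symmetric about it. I'll check position, yaw and pitch numerically.

Run:
```python
from h import *
import cv2
d=pickle.load(open("f3.pkl","rb"));w=d["wrist"]
P=lambda x,y:(x/1.5+96,y/1.5)
q=[plane(w,P(*p),.011) for p in((181,231),(290,231),(184,298),(288,298))]
q=np.array(q);print(np.round(q,4))
m1,m2=(q[0]+q[1])/2,(q[2]+q[3])/2;print("mid",m1,m2,"yaw",np.degrees(np.arctan2(*(m2-m1)[1::-1])))
e=[plane(w,P(*p),.01) for p in((163,158),(308,158))];print("far edge",e)
R=np.array([[-.99927,.0381,0],[.0381,.99927,0],[0,0,-1]]);t=np.array([.53565,.0861,.14536])
for X in((.075,0,-.0099),(.075,.0,-.0229),(.095,0,-.026)):
    p=np.linalg.inv(w["pose"])@np.r_[R@X+t,1];u=w["intrinsics"]@p[:3];u=u[:2]/u[2];print(X,(u[0]-96)*1.5,u[1]*1.5)
```

```text
[[0.513  0.0561 0.011 ]
 [0.5152 0.1171 0.011 ]
 [0.5526 0.0551 0.011 ]
 [0.5549 0.1158 0.011 ]]
mid [0.51411764 0.08661429 0.011     ] [0.55374866 0.08544313 0.011     ] yaw -1.692682867313536
far edge [array([0.47308246, 0.04909655, 0.01      ]), array([0.47596629, 0.12705769, 0.01      ])]
(0.075, 0, -0.0099) 237.23039418949577 134.86335129667066
(0.075, 0.0, -0.0229) 237.44430961896438 135.6495111892662
(0.095, 0, -0.026) 237.73140868474223 36.579157335763206
```

>>> apply_moves(deltas=[{"x": 0.03,"y": 0,"z": 0.3,"wx": 0,"wy": 0,"wz": 0,"jaw": 0},{"x": 0,"y": 0,"z": 0.5,"wx": 0,"wy": 0,"wz": 0,"jaw": 0},{"x": 0,"y": 0,"z": 0.5,"wx": 0,"wy": 0,"wz": 0,"jaw": 0},{"x": 0,"y": 0,"z": 0.4,"wx": 0,"wy": 0,"wz": 0,"jaw": 0},{"x": 0,"y": 0,"z": 0.2,"wx": 0,"wy": 0,"wz": 0,"jaw": 0},{"x": 0,"y": 0,"z": 0.05,"wx": 0,"wy": 0,"wz": 0,"jaw": 0},{"x": 0,"y": 0,"z": 0,"wx": 0,"wy": 0,"wz": 0,"jaw": 0},{"x": 0,"y": 0,"z": 0,"wx": 0,"wy": 0,"wz": 0,"jaw": 0}])

```text
clock: 7.35
eef_pos: [0.5353, 0.085, 0.0679]
eef_rot: [[-0.999, 0.04, 0.001], [0.04, 0.999, 0.0], [-0.001, 0.0, -1.0]]
force: [-0.5, -0.9, -1.8]
gripper_width: 0.265
gripper_force: 98.3
```

>>> apply_moves(deltas=[{"x": 0,"y": 0,"z": 0.05,"wx": 0,"wy": 0,"wz": 0,"jaw": 0},{"x": 0,"y": 0,"z": 0.05,"wx": 0,"wy": 0,"wz": 0,"jaw": 0},{"x": 0,"y": 0,"z": 0.05,"wx": 0,"wy": 0,"wz": 0,"jaw": 0},{"x": 0,"y": 0,"z": 0,"wx": 0,"wy": 0,"wz": 0,"jaw": 0}], force=110)

```text
clock: 7.85
eef_pos: [0.5347, 0.085, 0.0611]
eef_rot: [[-0.999, 0.04, -0.0], [0.04, 0.999, 0.0], [0.0, 0.0, -1.0]]
force: [-0.1, 0.4, -1.7]
gripper_width: 0.262
gripper_force: 110.5
```

>>> apply_moves(deltas=[{"x": 0,"y": 0,"z": 0.04,"wx": 0,"wy": 0,"wz": 0,"jaw": 0},{"x": 0,"y": 0,"z": 0.04,"wx": 0,"wy": 0,"wz": 0,"jaw": 0},{"x": 0,"y": 0,"z": 0,"wx": 0,"wy": 0,"wz": 0,"jaw": 0}])

```text
clock: 8.22
eef_pos: [0.5353, 0.0851, 0.0583]
eef_rot: [[-0.999, 0.04, 0.001], [0.04, 0.999, 0.0], [-0.001, 0.0, -1.0]]
force: [1.4, 1.7, 1.2]
gripper_width: 0.27
gripper_force: 110.8
```

>>> apply_moves(deltas=[{"x": 0,"y": 0,"z": 0.04,"wx": 0,"wy": 0,"wz": 0,"jaw": 0},{"x": 0,"y": 0,"z": 0.04,"wx": 0,"wy": 0,"wz": 0,"jaw": 0},{"x": 0,"y": 0,"z": 0,"wx": 0,"wy": 0,"wz": 0,"jaw": 0}])

```text
clock: 8.6
eef_pos: [0.5353, 0.0851, 0.0551]
eef_rot: [[-0.999, 0.04, 0.001], [0.04, 0.999, 0.0], [-0.001, 0.0, -1.0]]
force: [1.7, 1.8, 3.0]
gripper_width: 0.261
gripper_force: 111.0
```

>>> apply_moves(deltas=[{"x": 0,"y": 0,"z": 0.04,"wx": 0,"wy": 0,"wz": 0,"jaw": 0},{"x": 0,"y": 0,"z": 0.04,"wx": 0,"wy": 0,"wz": 0,"jaw": 0},{"x": 0,"y": 0,"z": 0,"wx": 0,"wy": 0,"wz": 0,"jaw": 0}])

```text
clock: 8.98
eef_pos: [0.5351, 0.0849, 0.0517]
eef_rot: [[-0.999, 0.04, 0.0], [0.04, 0.999, 0.0], [-0.0, 0.0, -1.0]]
force: [1.4, 2.1, 2.6]
gripper_width: 0.266
gripper_force: 110.9
```

>>> apply_moves(deltas=[{"x": 0,"y": 0,"z": 0.04,"wx": 0,"wy": 0,"wz": 0,"jaw": 0},{"x": 0,"y": 0,"z": 0.04,"wx": 0,"wy": 0,"wz": 0,"jaw": 0},{"x": 0,"y": 0,"z": 0,"wx": 0,"wy": 0,"wz": 0,"jaw": 0}])

```text
clock: 9.35
eef_pos: [0.5345, 0.0849, 0.0481]
eef_rot: [[-0.999, 0.04, -0.001], [0.04, 0.999, -0.0], [0.001, -0.0, -1.0]]
force: [2.0, 3.4, -1.8]
gripper_width: 0.267
gripper_force: 110.5
```

>>> apply_moves(deltas=[{"x": 0,"y": 0,"z": 0.04,"wx": 0,"wy": 0,"wz": 0,"jaw": 0},{"x": 0,"y": 0,"z": 0.04,"wx": 0,"wy": 0,"wz": 0,"jaw": 0},{"x": 0,"y": 0,"z": 0,"wx": 0,"wy": 0,"wz": 0,"jaw": 0}])

```text
clock: 9.72
eef_pos: [0.5344, 0.0848, 0.0449]
eef_rot: [[-0.999, 0.04, -0.001], [0.04, 0.999, -0.0], [0.001, -0.0, -1.0]]
force: [0.9, 2.6, -4.2]
gripper_width: 0.262
gripper_force: 110.2
```

>>> apply_moves(deltas=[{"x": 0,"y": 0,"z": 0.04,"wx": 0,"wy": 0,"wz": 0,"jaw": 0},{"x": 0,"y": 0,"z": 0,"wx": 0,"wy": 0,"wz": 0,"jaw": 0}])

```text
clock: 9.98
eef_pos: [0.5345, 0.0849, 0.0434]
eef_rot: [[-0.999, 0.04, -0.001], [0.04, 0.999, -0.0], [0.001, -0.0, -1.0]]
force: [0.5, 1.9, -4.9]
gripper_width: 0.264
gripper_force: 110.1
```

>>> apply_moves(deltas=[{"x": 0,"y": 0,"z": 0.04,"wx": 0,"wy": 0,"wz": 0,"jaw": 0},{"x": 0,"y": 0,"z": 0,"wx": 0,"wy": 0,"wz": 0,"jaw": 0}])

```text
clock: 10.22
eef_pos: [0.5347, 0.0851, 0.0419]
eef_rot: [[-0.999, 0.04, -0.0], [0.04, 0.999, 0.0], [0.0, 0.0, -1.0]]
force: [0.5, 3.9, -4.4]
gripper_width: 0.266
gripper_force: 110.2
```

>>> apply_moves(deltas=[{"x": 0,"y": 0,"z": 0.04,"wx": 0,"wy": 0,"wz": 0,"jaw": 0},{"x": 0,"y": 0,"z": 0,"wx": 0,"wy": 0,"wz": 0,"jaw": 0}])

```text
clock: 10.48
eef_pos: [0.5349, 0.0853, 0.0405]
eef_rot: [[-0.999, 0.04, 0.0], [0.04, 0.999, 0.0], [-0.0, 0.0, -1.0]]
force: [0.1, 3.5, -2.5]
gripper_width: 0.263
gripper_force: 110.3
```

>>> apply_moves(deltas=[{"x": 0,"y": 0,"z": 0.025,"wx": 0,"wy": 0,"wz": 0,"jaw": 0},{"x": 0,"y": 0,"z": 0,"wx": 0,"wy": 0,"wz": 0,"jaw": 0}])

```text
clock: 10.72
eef_pos: [0.5349, 0.0852, 0.0397]
eef_rot: [[-0.999, 0.04, 0.0], [0.04, 0.999, 0.0], [-0.0, 0.0, -1.0]]
force: [-0.0, 5.0, 0.9]
gripper_width: 0.263
gripper_force: 110.8
```

Run:
```python
from rig import ctrl, grab_frame
import cv2,pickle,numpy as np
d={n:grab_frame(n) for n in("wrist","scene")}
c=lambda n,x,y,w,h,k:cv2.resize(d[n]["img"][y:y+h,x:x+w,::-1],None,fx=k,fy=k,interpolation=cv2.INTER_CUBIC)
W=np.zeros((600,800,3),np.uint8)
W[:576,:480]=c("wrist",96,0,320,384,1.5);W[:390,490:790]=c("scene",240,120,100,130,3)
cv2.imwrite("pics/w4.png",W)
```

```text
(no output)
```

View pics/w4.png

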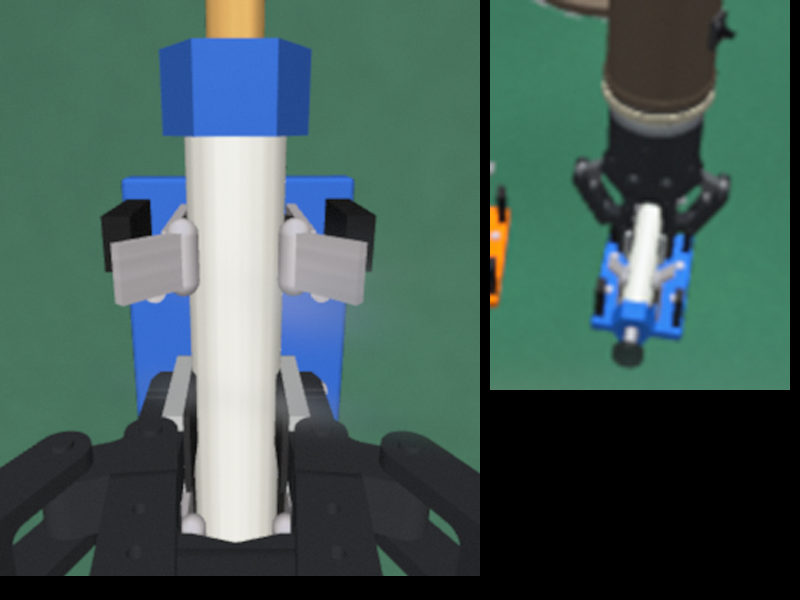

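The barrel is under both clips' shoulders, with the near clip jaws beside it at crop (182,255) and (295,255). The force has gone past its peak and pull-in, and is now turning positive on the pads, so it is home. I'll release and lift.

>>> apply_moves(deltas=[{"x": 0,"y": 0,"z": 0,"wx": 0,"wy": 0,"wz": 0,"jaw": 0.3},{"x": 0,"y": 0,"z": 0,"wx": 0,"wy": 0,"wz": 0,"jaw": 0.45},{"x": 0,"y": 0,"z": 0,"wx": 0,"wy": 0,"wz": 0,"jaw": 0.6},{"x": 0,"y": 0,"z": 0,"wx": 0,"wy": 0,"wz": 0,"jaw": 0.7},{"x": 0,"y": 0,"z": 0,"wx": 0,"wy": 0,"wz": 0,"jaw": 0.7},{"x": 0,"y": 0,"z": 0,"wx": 0,"wy": 0,"wz": 0,"jaw": 0.7}])

```text
clock: 11.58
eef_pos: [0.5348, 0.0848, 0.0395]
eef_rot: [[-0.999, 0.04, 0.0], [0.04, 0.999, -0.0], [-0.0, -0.0, -1.0]]
force: [0.4, 0.3, 0.8]
gripper_width: 0.702
gripper_force: 0.0
```

>>> apply_moves(deltas=[{"x": 0,"y": 0,"z": -0.2,"wx": 0,"wy": 0,"wz": 0,"jaw": 0.7},{"x": 0,"y": 0,"z": -0.4,"wx": 0,"wy": 0,"wz": 0,"jaw": 0.7},{"x": 0,"y": 0,"z": -0.6,"wx": 0,"wy": 0,"wz": 0,"jaw": 0.7},{"x": 0,"y": 0,"z": -0.8,"wx": 0,"wy": 0,"wz": 0,"jaw": 0.7},{"x": 0,"y": 0,"z": -0.8,"wx": 0,"wy": 0,"wz": 0,"jaw": 0.7},{"x": 0,"y": 0,"z": -0.6,"wx": 0,"wy": 0,"wz": 0,"jaw": 0.7},{"x": 0,"y": 0,"z": -0.4,"wx": 0,"wy": 0,"wz": 0,"jaw": 0.7},{"x": 0,"y": 0,"z": 0,"wx": 0,"wy": 0,"wz": 0,"jaw": 0.7}])

```text
clock: 12.58
eef_pos: [0.5355, 0.0851, 0.1929]
eef_rot: [[-0.999, 0.04, 0.003], [0.04, 0.999, 0.001], [-0.002, 0.001, -1.0]]
force: [0.0, -0.2, -1.0]
gripper_width: 0.702
gripper_force: 0.0
```

Run:
```python
from rig import ctrl, grab_frame
import cv2,pickle,numpy as np
d={n:grab_frame(n) for n in("wrist","scene")};pickle.dump(d,open("f5.pkl","wb"))
c=lambda n,x,y,w,h,k:cv2.resize(d[n]["img"][y:y+h,x:x+w,::-1],None,fx=k,fy=k,interpolation=cv2.INTER_CUBIC)
W=np.zeros((600,800,3),np.uint8)
W[:576,:480]=c("wrist",96,0,320,384,1.5);W[:390,490:790]=c("scene",240,120,100,130,3)
cv2.imwrite("pics/w5.png",W)
```

```text
(no output)
```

View pics/w5.png

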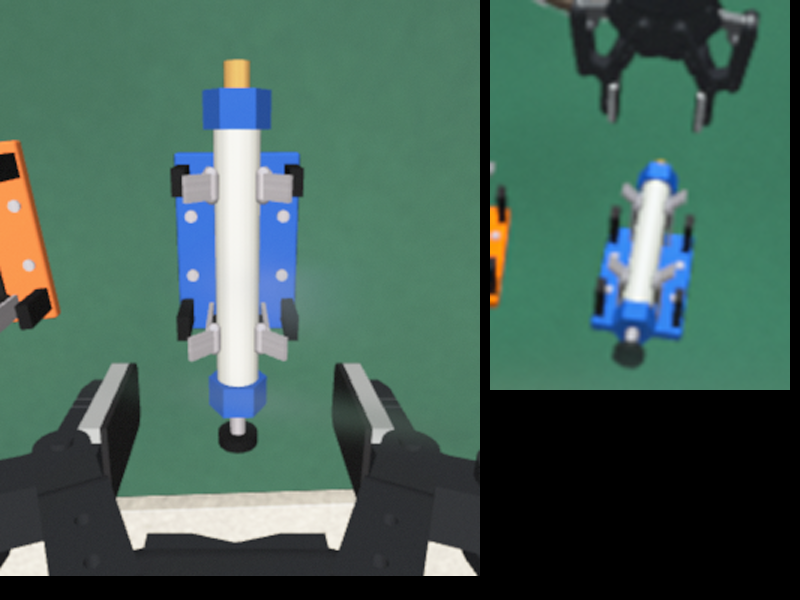

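The extruder sits between both pairs of jaws, with the barrel from crop (237,129) to (237.5,386) and the gripper clear. I'll check the height, then hand in.

Run:
```python
from h import *
d=pickle.load(open("f5.pkl","rb"));w,s=d["wrist"],d["scene"]
P=lambda x,y:(x/1.5+96,y/1.5);Q=lambda x,y:((x-490)/3+240,y/3+120)
for a,b in(((237,129),(657,183)),((237.5,385),(638,302))):print(tri((w,P(*a)),(s,Q(*b))))
```

```text
(array([0.45982717, 0.08970653, 0.05785263]), np.float64(0.001645129148511415))
(array([0.60899538, 0.08478481, 0.0618205 ]), np.float64(0.0022432786301268583))
```

```bash
python3 -c "
from rig import ctrl
print(ctrl.finish_job())"
```

```text
the job is handed in; nothing more can be done
None
```

The blue extruder is snapped into both clips of the blue rack, level and centred by my camera check (axis about 50–53 mm up). The gripper is clear, the orange extruder was left alone, and I handed the job in at about 12.7 s; no verdict came back.

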